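# Open the card magazine at the badge table

## Robot

A 7-joint arm with a two-finger parallel gripper is mounted at the origin on the work surface. World frame = base frame: x ahead of the robot, y to its left, z up, the work surface at z = 0. Lengths are in mm, angles in rad, forces in N, time in s.
With the tool pointing down it reaches from about 425 to 925 mm from the base axis. Payload 6.8 kg.
Tool frame: the origin (TCP) lies at the very end of the fingers, on their centre line; the grasp point (between the pads) lies 19 mm behind it; z points along the fingers, y is the direction in which the jaws open and shut (so a half turn about z gives the same grasp; the last joint's range is limited). The gripper opens to 85 mm and grips with 20 to 120 N. Pads are 22 mm wide; open, the fingers measure 114 mm over their backs; the gripper's body (76 mm by 85 mm) begins 54 mm behind the grasp point. The pads swing forward as they close: fully open they stand 13 mm farther back than shut.
Start: joints at [-1.341, 0.477, 0.022, 1.555, -0.011, 1.109, -0.083], TCP at [223.7, 636.872, 231.308] pointing down, gripper open.
Joint ranges: [-2.96, 2.96], [-0.34, 2.1], [-1.41, 1.46], [0.24, 2.44], [-1.37, 4.51], [0.17, 1.92], [-2.96, 2.96]. Speed limits (rad/s): [2.39, 2.39, 3.14, 3.14, 3.14, 3.14, 3.14].

## Interface

Orientations are given as a rotation vector (axis times angle).
In Python, from cell import ctrl gives the robot as it stands. The module is installed in compiled form; this text tells all that it offers.
- The arm moves only by the tool carry_out, never from a script. Its argument "targets" is a list of rows, each an object with "fingers": the opening, from -1 (shut) to 1 (fully open); "translation": the shift along the tool's x, y, z in m, a list of three; "twist": the turn, a rotation vector about the tool's x, y, z in degrees, a list of three. A call has 1 to 8 rows; each row is the pose to reach, as a shift and turn from the pose commanded when the call began, along the tool's axes at that moment; what a row does not reach only later rows make up. A row lasts 1/12 s, in which the tool goes at most 41.7 mm and 7.16 degrees, less where a joint would pass 70% of its speed; a pose out of reach is approached as far as the arm can. A call with a gripper value outside its range is refused whole. The fingers move at their own pace and stop on an object; "newtons" is the grip in N (left out, the last holds). Time passes only in rows, so rows that repeat a pose let the fingers close. It gives the time, the measured TCP pose, the force and the opening at its end, in the units of the state.
- ctrl.observe(): the state, without advancing time (a new reading comes with each control period).
- ctrl.capture(name): name is "scene" or "top" or "wrist"; returns a dict with "image" (384x512x3 uint8, blue, green, red), "fx", "fy", "cx", "cy" (pixels), "R" (3x3) and "t" (3): a world point X has camera coordinates R X + t. Camera axes: x right, y down, z forward; pixel columns grow to the right and rows downward; lengths in mm; the calibration is good to about 2 mm. A picture is of the moment at which its call begins. There is no depth.
- ctrl.job_done(): hands the job in, once; it reports no verdict.
The state is a dict: "time_s": time; "qpos": joint angles; "dq": joint speeds; "effort": joint torques, N m; "tool_pos": TCP position; "tool_rot": TCP orientation; "contact_force": force on the tool from outside, world axes, zero at the start; "wrist_torque": the same for the moment, N m; "opening": finger opening in mm.
Only numpy, scipy, OpenCV 4.12 (cv2) and the standard library are available. Lean on these libraries where they do the work, as an engineer would, in place of code of your own. Each camera call takes 0.05 s, during which the arm holds its last target. There are 200 camera calls.

## Task

Open the card magazine that has the dark blue cover, so that its cards can be refilled: press its orange latch tab fully in with a fingertip, then push the released cover by its rib off the card bay, along its guides onto the deck as far as the end stop, so that the bay is fully uncovered. Only press and push: do not lift or tip the cover, and leave it lying flat between its guides. Leave the white-covered magazine shut with its tab out, and do not disturb the other things.

Things in the scene. Friction and masses are not known exactly. Their poses are not given: they have to be found in the camera images.
- mag_blue: Card magazine to open: fixed grey housing, own x -48 to +124 mm, y +-64, two side guides 64 high; the one with the dark blue cover. Origin: on the table under the centre of the card bay (58 x 90, white cards inside, hidden by the cover at first). Own x points from the bay over the tab and deck (deck top 50 high) to the end stop at x = 116: the way the cover slides. z up.
- cover_blue: Loose dark blue cover, 80 g: plate 72 (x) x 104 x 6 mm with a rib across it (8 thick, 70 long, 16 high). Origin: centre of its underside, axes as the magazine's. Closed: at x = 0 of the magazine, 53 above the table, plate top at 59, rib top at 75. The unpressed tab blocks it after 3 mm; tab in, it slides level to +x (under 1 N, 2 mm side play) for 80 mm to the end stop.
- cover_blue_push (a point): Centre of the rib's rear face, the face to push on (it looks to the magazine's -x); 8 mm above the plate's top, 67 above the table. 28 mm of bare plate lies behind it; the guides stand 5 mm above the plate, the housing's rear edge is level with it.
- tab_blue_press (a point): Spot to press, on top of the orange latch tab in the deck of the blue-covered magazine, 2 mm beyond the tab's centre. Tab 46 (x, from 39 to 85 of the magazine) x 44 mm wide; unpressed its top is 59.5 above the table, level with the cover's plate; the cover's front edge is 28 mm away.
- tab_blue (a joint): Travel of that tab, m: about 0 out (latched), 0.009 fully in, top then almost flush with the deck, 50.5 mm above the table. It moves straight down, needs about 4 N all the way, then meets a hard stop; it stays in by itself when let go.
- mag_white: The second, identical magazine, with a white cover; to be left closed. Same frame and sizes as mag_blue.
- cover_white: White cover of the second magazine, same sizes and frame as cover_blue.
- tab_white (a joint): Travel of the second magazine's orange tab, m: about 0 out, 0.009 in. To be left out.
- tape_roll: Loose bystander: roll of brown packing tape lying flat, 100 across, 36 high (mm); origin at the centre of its underside.
- refill_box: Loose bystander: white carton 60x150x45 (mm); origin at the centre of its underside.
- badge_box: Loose bystander: dark blue carton 100x70x80 high (mm); origin at the centre of its underside.
- glue_stick: Loose bystander: standing glue stick, 28 across, 85 high, orange cap (mm); origin at the centre of its underside.
- pen_cup: Loose bystander: dark steel pen cup, 76 across, 90 high (mm); origin at the centre of its underside.
- stapler: Loose bystander: red and black stapler, 130 long, about 50 high (mm); origin at the centre of its underside.
- card_stack: Loose bystander: block of white blank cards 86x54x22 (mm); origin at the centre of its underside.
There are look-alikes about, which are no part of the job. What is shaped like the mag_blue but purple is not meant. Of the things shaped like the cover_blue, the blue one is meant.

How it is judged (in metres and radians):
On the way, in this order (a step that is already met when the one before it is completed fails the run):
1. the blue-covered magazine's tab is pressed in while its cover is still on its seat (value of joint tab_blue above 0.007 m and x of cover_blue in the frame of mag_blue below 0.008 m), for 0.2 s.
2. the cover has been pushed clear of the card bay (x of cover_blue in the frame of mag_blue above 0.065 m and z of cover_blue in the frame of mag_blue below 0.057 m), for 0.2 s.
At the end, for the whole second after the job is handed in: Blue cover at least 65 mm from its closed place (stop at 80), flat (4 mm, 0.06 rad), at rest between its guides; its tab in over 6 mm; white cover within 8 mm of its start, its tab in under 4 mm; every bystander within 20 mm of its start (all of step 2 and x of cover_blue in the frame of mag_blue below 0.085 m and y of cover_blue in the frame of mag_blue between -0.005 and 0.005 m and z of cover_blue in the frame of mag_blue above 0.049 m and angle between cover_blue's own z axis and vertical below 0.06 rad and linear speed of cover_blue below 0.01 m/s and value of joint tab_blue above 0.006 m and distance of cover_white from where it was at the start of the episode below 0.008 m and value of joint tab_white below 0.004 m and distance of each of tape_roll, refill_box, badge_box, glue_stick, pen_cup, stapler, card_stack from where it was at the start of the episode below 0.02 m); the robot touches nothing.
It fails at once if the blue cover is lifted or tipped off its slideway (height (world z) of cover_blue above 0.063 m or angle between cover_blue's own z axis and vertical above 0.2 rad).
It fails at once if the white-covered magazine is opened, or its tab pressed (distance of cover_white from where it was at the start of the episode above 0.008 m or value of joint tab_white above 0.004 m).
It fails at once if a bystander is lifted, knocked over or shoved (distance of any of tape_roll, refill_box, badge_box, glue_stick, pen_cup, stapler, card_stack from where it was at the start of the episode above 0.02 m or angle between any of tape_roll, refill_box, badge_box, glue_stick, pen_cup, stapler, card_stack's own z axis and vertical above 0.3 rad).
It also fails if it takes over 38 s, if anything falls off the work surface, if the arm or the gripper's body presses on something with over 40 N, if the wrist force passes 120 N, or if a joint passes its speed limit or range.

## Working session

There is one attempt and no reset: what is moved stays moved. The work goes in short steps, Python scripts to look and compute and a tool call to move; the robot and the scene stay as the last step left them, time stands still between calls to the robot, and variables do not carry over. Pictures are saved under pics/ and viewed, about 8 in all and at most 12, crops included, and the job is handed in when it is done.

Besides the shell and the picture viewer there is one more tool, called as a command line: name --argument value ..., lists and objects as JSON in quotes. carry_out: Moves the arm, as the interface text tells. Its arguments: {"type":"object","properties":{"targets":{"type":"array"},"newtons":{"type":"number"}},"required":["targets"]}

```bash
mkdir -p pics; cat > h.py <<'E'
import numpy as np, cv2, pickle
from cell import ctrl
from scipy.spatial.transform import Rotation as Ro
def cap(n,f):
    c=ctrl.capture(n); cv2.imwrite('pics/'+f+'.png',c['image']); pickle.dump(c,open(f+'.pkl','wb')); return c
def ray(c,u,v,z):
    R=np.array(c['R']);t=np.array(c['t']).ravel()
    o=-R.T@t; d=R.T@np.array([(u-c['cx'])/c['fx'],(v-c['cy'])/c['fy'],1]); return o+d*(z-o[2])/d[2]
def proj(c,X):
    p=np.array(c['R'])@np.array(X)+np.array(c['t']).ravel(); return c['fx']*p[0]/p[2]+c['cx'],c['fy']*p[1]/p[2]+c['cy']
E
python3 - <<'E'
from h import *
s=ctrl.observe();print(s['time_s'],s['tool_pos'],s['tool_rot'],s['opening'],s['contact_force'])
a=cap('top','top1');b=cap('scene','scene1')
cv2.imwrite('pics/top1b.png',cv2.resize(a['image'],(800,600)))
E
```

```text
0.0 [223.52541662 636.27321388 230.31921625] [-5.28067970e-01 -3.09671178e+00  2.90369204e-03] 85.47957284655084 [ 0.10005323 -0.62599134 -0.43374088]
```

View pics/top1b.png

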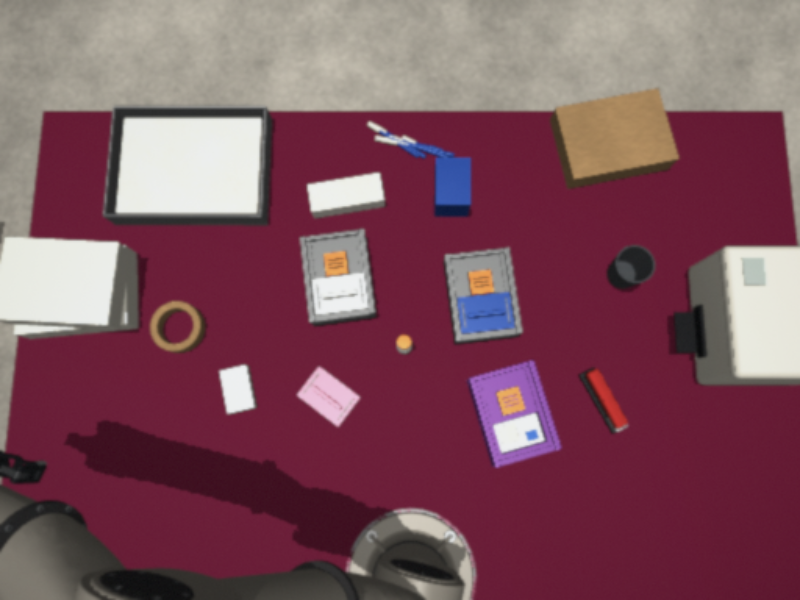

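View pics/scene1.png

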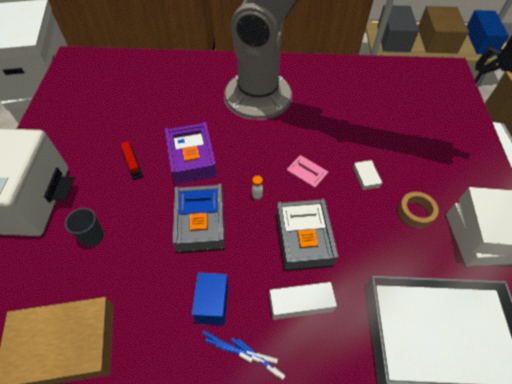

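The top view shows the blue magazine near (483,295) of the enlarged picture. Its cover faces the robot and its deck points away. I'll enlarge it for its corners.

```bash
python3 - <<'E'
from h import *
c=pickle.load(open('top1.pkl','rb'))
cv2.imwrite('pics/crop1.png',cv2.resize(c['image'][150:230,270:350],(600,600),interpolation=cv2.INTER_CUBIC))
E
```

```text
(no output)
```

View pics/crop1.png

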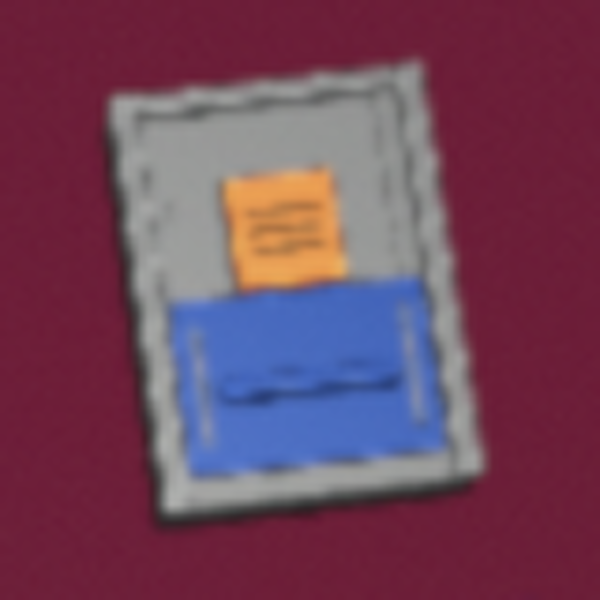

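```bash
cat > fit.py <<'E'
from h import *
from scipy.optimize import least_squares
def fit(c,pts):
    P=np.array([r[0] for r in pts],float);M=np.array([r[1] for r in pts],float)
    W=np.array([ray(c,*p,m[2])[:2] for p,m in zip(P,M)])
    f=lambda x:(W-(x[:2]+M[:,:2]@np.array([[np.cos(x[2]),np.sin(x[2])],[-np.sin(x[2]),np.cos(x[2])]]))).ravel()
    s=least_squares(f,[*W.mean(0),0.1]); return s.x,f(s.x).reshape(-1,2)
E
python3 - <<'E'
from fit import *
c=pickle.load(open('top1.pkl','rb'))
k=lambda u,v:(270+(u+.5)/7.5-.5,150+(v+.5)/7.5-.5)
pts=[(k(110,97),(124,64,64)),(k(422,63),(124,-64,64)),(k(484,470),(-48,-64,59)),(k(163,512),(-48,64,59)),
(k(172,300),(36,52,59)),(k(425,280),(36,-52,59)),(k(443,448),(-36,-52,59)),(k(190,475),(-36,52,59)),
(k(225,180),(85,22,59.5)),(k(332,170),(85,-22,59.5)),(k(345,280),(39,-22,59.5)),(k(237,292),(39,22,59.5))]
x,r=fit(c,pts);print(x,np.degrees(x[2]));print(r.round(1))
R=Ro.from_rotvec([0,0,x[2]]).as_matrix()
for n,p in dict(tab=(64,0,59.5),push=(-8,0,67)).items(): print(n,R@p+[x[0],x[1],0])
s=ctrl.observe();T=Ro.from_rotvec(s['tool_rot']).as_matrix();print(T.round(3)); print(T.T@(R@[64,0,0]+[x[0],x[1],150]-s['tool_pos']))
E
```

```text
[ 4.94945836e+02 -1.43659559e+02  1.15576439e-01] 6.622042173585036
[[-0.3  0.9]
 [-0.4 -0.2]
 [ 2.4 -1.5]
 [-0.2  0.6]
 [ 1.8 -1.8]
 [-1.6 -1.5]
 [ 0.8  1.4]
 [ 1.5  0.1]
 [-0.2  0.1]
 [-1.  -0.1]
 [-1.3  0.9]
 [-1.3  1.2]]
tab [ 558.51885854 -136.2791241    59.5       ]
push [ 486.99920835 -144.58211376   67.        ]
[[-0.944  0.331 -0.   ]
 [ 0.331  0.944 -0.002]
 [-0.    -0.002 -1.   ]]
[-572.03718311 -617.87782445   81.50889846]
```

carry_out --targets '[{"fingers": -1, "translation": [-0.027, -0.029, 0], "twist": [0, 0, 0]}, {"fingers": -1, "translation": [-0.054, -0.058, 0], "twist": [0, 0, 0]}, {"fingers": -1, "translation": [-0.081, -0.087, 0], "twist": [0, 0, 0]}, {"fingers": -1, "translation": [-0.108, -0.116, 0], "twist": [0, 0, 0]}, {"fingers": -1, "translation": [-0.135, -0.145, 0], "twist": [0, 0, 0]}, {"fingers": -1, "translation": [-0.162, -0.174, 0], "twist": [0, 0, 0]}, {"fingers": -1, "translation": [-0.189, -0.203, 0], "twist": [0, 0, 0]}, {"fingers": -1, "translation": [-0.216, -0.232, 0], "twist": [0, 0, 0]}]'

```text
time_s: 0.77
tool_pos: [350.9, 344.3, 231.1]
tool_rot: [-0.528, -3.097, 0.0]
contact_force: [1.9, -0.1, -0.9]
opening: 0.2
```

```bash
cat > go.py <<'E'
from h import *
import sys
s=ctrl.observe();T=Ro.from_rotvec(s['tool_rot']).as_matrix()
print(s['time_s'],s['tool_pos'].round(1) if hasattr(s['tool_pos'],'round') else s['tool_pos'],np.round(s['qpos'],2),np.round(s['contact_force'],1),s['opening'])
th=0.1156;o=np.array([494.9,-143.7,0]);R=Ro.from_rotvec([0,0,th]).as_matrix()
print('in mag',R.T@(s['tool_pos']-o))
g=R@np.array([float(a) for a in sys.argv[1:4]])+o
print('to go tool mm',(T.T@(g-s['tool_pos'])).round(1))
D=np.c_[-R[:,0],R[:,1],[0,0,-1]]; 
D=np.c_[-R[:,0],np.cross([0,0,-1],-R[:,0]),[0,0,-1]]
print('twist',Ro.from_matrix(T.T@D).as_rotvec(degrees=True).round(1))
E
python3 go.py 64 0 150
```

```text
0.7667 [350.9 344.3 231.1] [-1.    0.17  0.11  1.99 -0.02  0.98  0.35] [ 1.9 -0.1 -0.9] 0.24284201833933786
in mag [-86.79397457 501.33542205 231.06626075]
to go tool mm [-355.2 -384.6   81.1]
twist [ -0.  -0. -26.]
```

carry_out --targets '[{"fingers": -1, "translation": [-0.027, -0.029, 0], "twist": [0, 0, 0]}, {"fingers": -1, "translation": [-0.054, -0.058, 0], "twist": [0, 0, 0]}, {"fingers": -1, "translation": [-0.081, -0.087, 0], "twist": [0, 0, 0]}, {"fingers": -1, "translation": [-0.108, -0.116, 0], "twist": [0, 0, 0]}, {"fingers": -1, "translation": [-0.135, -0.145, 0], "twist": [0, 0, 0]}, {"fingers": -1, "translation": [-0.162, -0.174, 0], "twist": [0, 0, 0]}, {"fingers": -1, "translation": [-0.189, -0.203, 0], "twist": [0, 0, 0]}, {"fingers": -1, "translation": [-0.2, -0.215, 0], "twist": [0, 0, 0]}]'

```text
time_s: 1.43
tool_pos: [469.2, 71.7, 231.4]
tool_rot: [0.537, 3.094, -0.002]
contact_force: [0.5, -0.0, 0.3]
opening: 0.1
```

carry_out --targets '[{"fingers": -1, "translation": [-0.027, -0.029, 0.012], "twist": [0, 0, -6]}, {"fingers": -1, "translation": [-0.054, -0.058, 0.024], "twist": [0, 0, -12]}, {"fingers": -1, "translation": [-0.081, -0.087, 0.036], "twist": [0, 0, -18]}, {"fingers": -1, "translation": [-0.108, -0.116, 0.048], "twist": [0, 0, -24]}, {"fingers": -1, "translation": [-0.135, -0.145, 0.06], "twist": [0, 0, -26]}, {"fingers": -1, "translation": [-0.155, -0.17, 0.07], "twist": [0, 0, -26]}, {"fingers": -1, "translation": [-0.155, -0.17, 0.07], "twist": [0, 0, -26]}]'

```text
time_s: 2.02
tool_pos: [557.8, -140.7, 159.7]
tool_rot: [0.174, -3.135, 0.005]
contact_force: [-0.2, -1.2, -0.5]
opening: -0.1
```

```bash
python3 go.py 64 0 75; python3 - <<'E'
from h import *
c=cap('wrist','w1')
for p in [(64,0,59.5),(-8,0,67),(36,52,59),(36,-52,59)]:
    R=Ro.from_rotvec([0,0,.1156]).as_matrix(); print(p,proj(c,R@p+[494.9,-143.7,0]))
E
```

```text
2.0167 [ 557.8 -140.7  159.7] [-0.16  0.41  0.38  1.89 -0.19  0.88  2.  ] [-0.2 -1.2 -0.5] -0.05692414006990913
in mag [ 62.82482785  -4.30678985 159.71405029]
to go tool mm [-1.3  4.6 84.7]
twist [-0.2 -0.1 -0.3]
(64, 0, 59.5) (np.float64(260.69608317054673), np.float64(194.81370100409032))
(-8, 0, 67) (np.float64(260.79449288980754), np.float64(107.10489563508752))
(36, 52, 59) (np.float64(323.215955556254), np.float64(162.05499713488857))
(36, -52, 59) (np.float64(198.23190545883318), np.float64(162.57147276800637))
```

View pics/w1.png

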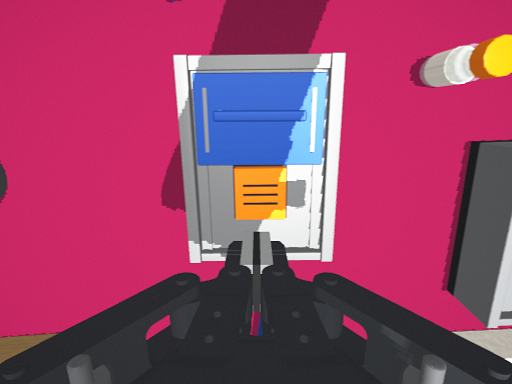

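carry_out --targets '[{"fingers": -1, "translation": [-0.001, 0.0045, 0.03], "twist": [0, 0, 0]}, {"fingers": -1, "translation": [-0.001, 0.0045, 0.06], "twist": [0, 0, 0]}, {"fingers": -1, "translation": [-0.001, 0.0045, 0.09], "twist": [0, 0, 0]}, {"fingers": -1, "translation": [-0.001, 0.0045, 0.096], "twist": [0, 0, 0]}, {"fingers": -1, "translation": [-0.001, 0.0045, 0.096], "twist": [0, 0, 0]}]'

```text
time_s: 2.48
tool_pos: [556.5, -129.3, 63.4]
tool_rot: [0.182, -3.131, -0.001]
contact_force: [1.0, -0.7, 0.8]
opening: 0.4
```

```bash
python3 go.py 64 0 51
```

```text
2.4833 [ 556.5 -129.3   63.4] [-0.13  0.54  0.32  1.95 -0.26  0.69  2.04] [ 1.  -0.7  0.8] 0.4143233279505387
in mag [62.85375793  7.2396907  63.37620194]
to go tool mm [-1.2 -7.3 12.4]
twist [ 0.1 -0.3  0. ]
```

carry_out --targets '[{"fingers": -1, "translation": [-0.001, -0.007, 0], "twist": [0, 0, 0]}, {"fingers": -1, "translation": [-0.001, -0.007, 0], "twist": [0, 0, 0]}]'

```text
time_s: 2.65
tool_pos: [561.8, -138.6, 67.3]
tool_rot: [-0.18, 3.133, -0.002]
contact_force: [1.1, -1.6, 0.7]
opening: 0.0
```

```bash
python3 go.py 64 0 51;  python3 go.py 64 0 51
```

```text
2.65 [ 561.8 -138.6   67.3] [-0.11  0.54  0.32  1.94 -0.26  0.7   2.05] [ 1.1 -1.6  0.7] 0.045473659259658634
in mag [67.06806411 -2.61768397 67.27433312]
to go tool mm [ 3.1  2.6 16.3]
twist [-0.1  0.2 -0. ]
2.65 [ 561.8 -138.6   67.3] [-0.11  0.54  0.32  1.94 -0.26  0.7   2.05] [ 1.1 -1.6  0.7] 0.045473659259658634
in mag [67.06806411 -2.61768397 67.27433312]
to go tool mm [ 3.1  2.6 16.3]
twist [-0.1  0.2 -0. ]
```

```bash
cat > avg.py <<'E'
from h import *
import sys
P=[];F=[]
for i in range(int(sys.argv[1])):
    ctrl.capture('wrist'); s=ctrl.observe(); P.append(s['tool_pos']);F.append(s['contact_force'])
P=np.array(P);m=P.mean(0);R=Ro.from_rotvec([0,0,.1156]).as_matrix()
print(s['time_s'],'mean',m.round(1),'sd',P.std(0).round(1),'F',np.mean(F,0).round(1),'mag',(R.T@(m-[494.9,-143.7,0])).round(1))
E
python3 avg.py 10; python3 - <<'E'
from h import *
c=cap('wrist','w2');cv2.imwrite('pics/w2b.png',c['image'][100:340,130:390].repeat(2,0).repeat(2,1))
E
```

```text
3.15 mean [ 560.8 -137.    66.3] sd [0.5 0.5 0.7] F [ 0.1  0.  -0.2] mag [66.3 -0.9 66.3]
```

View pics/w2b.png

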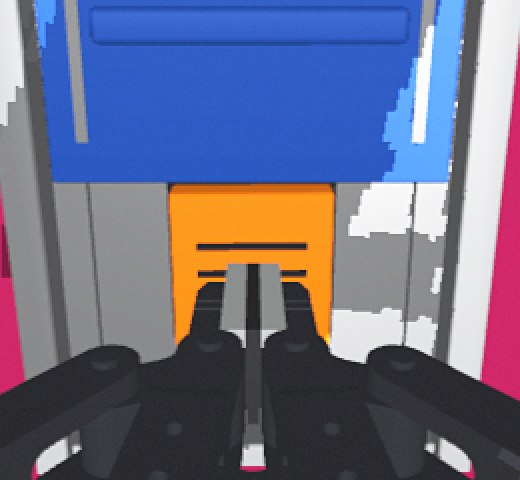

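Fingertips are centred over the tab, so I'll press.

carry_out --targets '[{"fingers": -1, "translation": [0.002, 0, 0.004], "twist": [0, 0, 0]}, {"fingers": -1, "translation": [0.002, 0, 0.008], "twist": [0, 0, 0]}, {"fingers": -1, "translation": [0.002, 0, 0.011], "twist": [0, 0, 0]}, {"fingers": -1, "translation": [0.002, 0, 0.013], "twist": [0, 0, 0]}, {"fingers": -1, "translation": [0.002, 0, 0.013], "twist": [0, 0, 0]}]'

```text
time_s: 3.62
tool_pos: [558.0, -137.0, 51.7]
tool_rot: [0.182, -3.136, -0.0]
contact_force: [-0.1, -0.3, 0.0]
opening: 0.1
```

```bash
python3 avg.py 5
```

```text
3.8667 mean [ 558.  -136.9   52. ] sd [0.1 0.  0.1] F [-0.   0.  -0.2] mag [63.5 -0.6 52. ]
```

carry_out --targets '[{"fingers": -1, "translation": [0, 0, 0.001], "twist": [0, 0, 0]}, {"fingers": -1, "translation": [0, 0, 0.002], "twist": [0, 0, 0]}, {"fingers": -1, "translation": [0, 0, 0.002], "twist": [0, 0, 0]}]'

```text
time_s: 4.12
tool_pos: [558.3, -137.0, 50.6]
tool_rot: [-0.182, 3.136, 0.0]
contact_force: [-1.1, 0.3, 4.6]
opening: 0.3
```

```bash
python3 avg.py 3
```

```text
4.2667 mean [ 558.3 -137.    50.6] sd [0. 0. 0.] F [-1.2  0.8  5.1] mag [63.8 -0.6 50.6]
```

carry_out --targets '[{"fingers": -1, "translation": [0, 0, 0.001], "twist": [0, 0, 0]}, {"fingers": -1, "translation": [0, 0, 0.002], "twist": [0, 0, 0]}, {"fingers": -1, "translation": [0, 0, 0.002], "twist": [0, 0, 0]}]'

```text
time_s: 4.52
tool_pos: [558.4, -137.0, 50.4]
tool_rot: [-0.181, 3.136, 0.002]
contact_force: [-7.4, 2.2, 24.1]
opening: -0.2
```

```bash
python3 avg.py 3
```

```text
4.6667 mean [ 558.4 -137.    50.4] sd [0. 0. 0.] F [-7.3  2.8 24.2] mag [63.8 -0.7 50.4]
```

carry_out --targets '[{"fingers": -1, "translation": [0, 0, -0.02], "twist": [0, 0, 0]}, {"fingers": -1, "translation": [0, 0, -0.05], "twist": [0, 0, 0]}, {"fingers": -1, "translation": [0.03, 0, -0.055], "twist": [0, 0, 0]}, {"fingers": -1, "translation": [0.06, -0.001, -0.055], "twist": [0, 0, 0]}, {"fingers": -1, "translation": [0.09, -0.001, -0.055], "twist": [0, 0, 0]}, {"fingers": -1, "translation": [0.093, -0.001, -0.055], "twist": [0, 0, 0]}, {"fingers": -1, "translation": [0.093, -0.001, -0.055], "twist": [0, 0, 0]}]'

```text
time_s: 5.25
tool_pos: [464.0, -149.0, 103.2]
tool_rot: [0.179, -3.135, -0.001]
contact_force: [1.0, -0.3, 0.0]
opening: 0.2
```

```bash
python3 avg.py 8; python3 go.py -29 0 66; python3 - <<'E'
from h import *
c=cap('wrist','w3')
E
```

```text
5.65 mean [ 467.  -148.6  103.3] sd [0.5 0.1 0.1] F [0.1 0.2 0.2] mag [-28.2  -1.6 103.3]
5.65 [ 466.6 -148.6  103.1] [-0.12  0.37  0.36  2.12 -0.2   0.68  2.07] [-0.5  0.4 -0.2] 0.02555766518753535
in mag [-28.62692488  -1.60799432 103.14447782]
to go tool mm [ 0.4  1.6 37.1]
twist [-0.   0.   0.1]
```

View pics/w3.png

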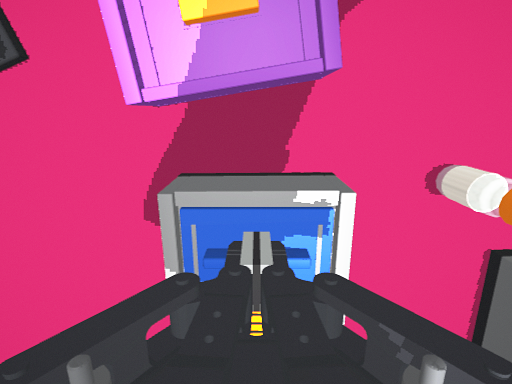

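carry_out --targets '[{"fingers": -1, "translation": [0, 0.001, 0.018], "twist": [0, 0, 0]}, {"fingers": -1, "translation": [0, 0.001, 0.032], "twist": [0, 0, 0]}, {"fingers": -1, "translation": [0, 0.001, 0.037], "twist": [0, 0, 0]}, {"fingers": -1, "translation": [0, 0.001, 0.037], "twist": [0, 0, 0]}]'

```text
time_s: 6.03
tool_pos: [465.0, -147.5, 65.2]
tool_rot: [0.182, -3.134, -0.001]
contact_force: [1.1, 0.5, 0.6]
opening: 0.4
```

```bash
python3 avg.py 6
```

```text
6.3333 mean [ 466.2 -147.9   66.7] sd [0.3 0.1 0.4] F [-0.1 -0.1  0.2] mag [-29.   -0.9  66.7]
```

Now push slowly, about 8 mm per row (under 0.1 m/s).

carry_out --targets '[{"fingers": -1, "translation": [-0.004, 0.001, 0], "twist": [0, 0, 0]}, {"fingers": -1, "translation": [-0.009, 0.001, 0], "twist": [0, 0, 0]}, {"fingers": -1, "translation": [-0.013, 0.001, 0], "twist": [0, 0, 0]}, {"fingers": -1, "translation": [-0.018, 0.001, 0], "twist": [0, 0, 0]}, {"fingers": -1, "translation": [-0.023, 0.001, 0], "twist": [0, 0, 0]}, {"fingers": -1, "translation": [-0.028, 0.001, 0], "twist": [0, 0, 0]}]'

```text
time_s: 6.83
tool_pos: [494.1, -143.4, 66.3]
tool_rot: [0.182, -3.136, 0.0]
contact_force: [-0.5, -0.6, 1.0]
opening: -0.0
```

```bash
python3 avg.py 4
```

```text
7.0333 mean [ 494.5 -143.4   66.3] sd [0.7 0.1 0.1] F [0.5 0.3 0.1] mag [-0.4  0.4 66.3]
```

carry_out --targets '[{"fingers": -1, "translation": [-0.007, 0, 0], "twist": [0, 0, 0]}, {"fingers": -1, "translation": [-0.014, 0, 0], "twist": [0, 0, 0]}, {"fingers": -1, "translation": [-0.021, 0, 0], "twist": [0, 0, 0]}, {"fingers": -1, "translation": [-0.028, 0, 0], "twist": [0, 0, 0]}, {"fingers": -1, "translation": [-0.035, 0, 0], "twist": [0, 0, 0]}, {"fingers": -1, "translation": [-0.042, 0, 0], "twist": [0, 0, 0]}, {"fingers": -1, "translation": [-0.049, 0, 0], "twist": [0, 0, 0]}, {"fingers": -1, "translation": [-0.055, 0, 0], "twist": [0, 0, 0]}]'

```text
time_s: 7.7
tool_pos: [549.1, -137.0, 66.3]
tool_rot: [-0.182, 3.136, -0.0]
contact_force: [-0.8, 0.0, -0.3]
opening: -0.3
```

```bash
python3 avg.py 4
```

```text
7.9 mean [ 549.2 -136.9   66.3] sd [0.8 0.2 0.1] F [ 0.4 -0.5 -0.2] mag [54.7  0.5 66.3]
```

carry_out --targets '[{"fingers": -1, "translation": [-0.002, 0, 0], "twist": [0, 0, 0]}, {"fingers": -1, "translation": [-0.004, 0, 0], "twist": [0, 0, 0]}, {"fingers": -1, "translation": [-0.006, 0, 0], "twist": [0, 0, 0]}, {"fingers": -1, "translation": [-0.006, 0, 0], "twist": [0, 0, 0]}]'

```text
time_s: 8.23
tool_pos: [554.6, -136.3, 66.4]
tool_rot: [-0.182, 3.136, 0.0]
contact_force: [-0.4, 0.6, -0.3]
opening: -0.1
```

```bash
python3 avg.py 4
```

```text
8.4333 mean [ 554.2 -136.4   66.3] sd [0.1 0.  0. ] F [0.3 0.3 0.5] mag [59.7  0.4 66.3]
```

carry_out --targets '[{"fingers": -1, "translation": [-0.001, 0, 0], "twist": [0, 0, 0]}, {"fingers": -1, "translation": [-0.002, 0, 0], "twist": [0, 0, 0]}, {"fingers": -1, "translation": [-0.002, 0, 0], "twist": [0, 0, 0]}]'

```text
time_s: 8.68
tool_pos: [555.9, -136.3, 66.2]
tool_rot: [0.182, -3.136, -0.0]
contact_force: [-1.2, 0.4, 0.4]
opening: 0.0
```

```bash
python3 avg.py 3
```

```text
8.8333 mean [ 555.9 -136.3   66.2] sd [0. 0. 0.] F [-0.9 -0.2  0.4] mag [61.5  0.3 66.2]
```

carry_out --targets '[{"fingers": -1, "translation": [0.01, 0, 0], "twist": [0, 0, 0]}, {"fingers": -1, "translation": [0.015, 0, 0], "twist": [0, 0, 0]}, {"fingers": -1, "translation": [0.02, 0, -0.03], "twist": [0, 0, 0]}, {"fingers": -1, "translation": [0.03, 0, -0.06], "twist": [0, 0, 0]}, {"fingers": -1, "translation": [0.03, 0, -0.1], "twist": [0, 0, 0]}, {"fingers": -1, "translation": [0.03, 0, -0.13], "twist": [0, 0, 0]}, {"fingers": -1, "translation": [0.03, 0, -0.13], "twist": [0, 0, 0]}]'

```text
time_s: 9.42
tool_pos: [529.2, -141.0, 202.4]
tool_rot: [-0.18, 3.126, -0.002]
contact_force: [1.2, -0.2, -0.9]
opening: 0.0
```

```bash
python3 - <<'E'
from h import *
a=cap('wrist','w4')['image'];b=cap('scene','s2')['image']
b=cv2.resize(b[120:290,130:357],(400,300),interpolation=cv2.INTER_CUBIC)
cv2.imwrite('pics/fin.png',np.hstack([cv2.resize(a,(400,300)),b]))
E
```

```text
(no output)
```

View pics/fin.png

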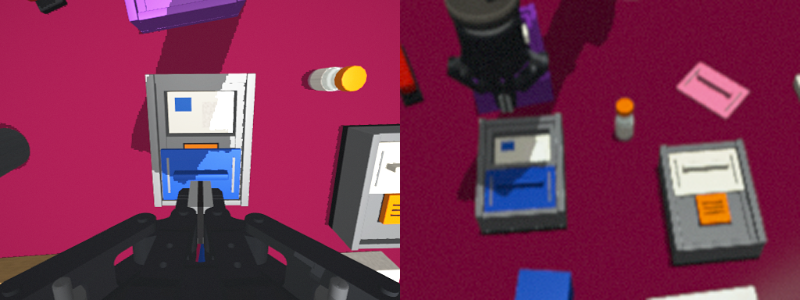

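The bay with its white cards is fully uncovered. The cover lies flat at the end stop, with its rear edge near (200,150) in the left half. The white magazine is still shut with its tab out, near (712,208) in the right half. I'm handing in.

```bash
python3 -c "
from h import *
print(ctrl.observe()['time_s'], ctrl.job_done())"
```

```text
the job is handed in; nothing more can be done
9.5167 None
```

I opened the blue-covered magazine and handed the job in at 9.5 s; the interface gives no verdict.

- **Tab:** I pressed the orange tab onto its hard stop. The fingertips stopped at 50.4 mm above the table with about 24 N on them.
- **Cover:** I pushed it by its rib with the shut fingers. By the arm's reading it ended about 80 mm from its closed place, where about 1 N was building up, so it was at or very close to the end stop. I then backed off and raised the fingers clear.
- **Last pictures:** The bay is uncovered with its cards showing, and the cover lies flat between its guides. The white magazine is shut with its tab out. Of the bystanders, I checked only those in these pictures, and only by eye; the arm passed well above the others.

**Disagreement:** The pose readings scattered by several millimetres just after moves. I averaged readings at rest before the press and at each step of the push. No check failed.

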